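Reload the bedside hand warmer

TASK

First carry the wooden rest over the ashtray and tip it so that all the spent fuel ends slide off into the ashtray, and set the rest down flat on the nightstand again. Then, for each clear tube that holds a fuel stick, tilt that tube until its stick slides part way out of the mouth, lay the tube down, take the stick by its exposed end, draw it out and lay it flat in the hand warmer case, whose half-open lid you first push up out of the way; never let a stick drop out loose on the glass, and do not pour a tube out over the case. Finally shut the case's lid fully, and leave the peg strip, the vitamin tube and the clock alone.

Things in the scene. Friction and masses are not known exactly. Their poses are not given: they have to be found in the camera images.
- ashtray: brown ceramic ashtray, round, loose, 0.7 kg, 160 mm across the rim, 38 mm high, 6 mm walls and floor, inner floor about 115 mm across; origin at the centre of its underside
- rest: flat wooden spoon rest, loose, about 160 g, 200 mm long (x) x 104 mm wide (y), board 6 mm thick; origin at the centre of its underside. Spent ends lie on its front part (x from -10 to +100 mm) between side rims and a cross wall at x = -15 mm, all 20 mm high; the lip at x = +100 mm has no rim. They slide off when it is tipped lip-down by some 30 degrees
- rest_grip (a point): middle of the top of the rest's upright grip block, at the rest's x = -60 mm, y = 0, 46 mm above its underside; the block is 20 mm thick in x, 50 mm wide in y; 32 mm of bare board lies between it and the cross wall
- rest_lip (a point): middle of the rest's rimless lip, on the upper face of the board (x = +100 mm from its origin, 6 mm up)
- stub1: spent fuel end, pale grey block 34 (x) x 24 x 24 mm, about 25 g, may be absent (None); origin at the middle of its underside as it starts, lying on the wooden rest
- stub2: spent fuel end, pale grey block 34 (x) x 24 x 24 mm, about 25 g, may be absent (None); origin at the middle of its underside as it starts, lying on the wooden rest
- stub3: spent fuel end, pale grey block 34 (x) x 24 x 24 mm, about 25 g, may be absent (None); origin at the middle of its underside as it starts, lying on the wooden rest
- stub4: spent fuel end, pale grey block 34 (x) x 24 x 24 mm, about 25 g, may be absent (None); origin at the middle of its underside as it starts, lying on the wooden rest
- tube1: clear plastic square tube, 34 mm wide outside, 28 mm inside, 120 mm long (x), about 60 g, lying flat; origin at the middle of its underside. Open mouth at x = -60 mm (towards the robot), white closed end at +60 mm. Its stick slides at some 30 degrees mouth-down. With the mouth close to the glass it stops there and creeps out as the mouth is raised; too far and it falls out. Laid flat it stays
- tube2: clear plastic square tube, 34 mm wide outside, 28 mm inside, 120 mm long (x), about 60 g, lying flat; origin at the middle of its underside. Open mouth at x = -60 mm (towards the robot), white closed end at +60 mm. Its stick slides at some 30 degrees mouth-down. With the mouth close to the glass it stops there and creeps out as the mouth is raised; too far and it falls out. Laid flat it stays
- tube1_mouth (a point): centre of the mouth of tube1: its x = -60 mm, 17 mm above its underside
- tube2_mouth (a point): centre of the mouth of tube2: its x = -60 mm, 17 mm above its underside
- stick1: pressed-wood fuel stick, brown, 20 x 20 mm, 95 mm long (its x axis), smooth, about 40 g, may be absent (None); origin at the middle of its underside, 10 mm under its centre. Starts inside tube1 on the tube's lower wall (3 mm above the tube's underside), its near end 15 to 21 mm inside the mouth, out of the fingers' reach
- stick2: pressed-wood fuel stick, brown, 20 x 20 mm, 95 mm long (its x axis), smooth, about 40 g, may be absent (None); origin at the middle of its underside, 10 mm under its centre. Starts inside tube2 on the tube's lower wall (3 mm above the tube's underside), its near end 15 to 21 mm inside the mouth, out of the fingers' reach
- case: base of the silver aluminium hand warmer case, a shallow tray fixed in place, 130 mm (x) x 112 mm (y) x 12 mm high, walls and floor 3 mm, so 124 x 106 mm inside; origin at the centre of its underside. The hinge of the lid runs along its far (+x) rim; the side at -x faces roughly to the robot. Sticks lie in it side by side along x
- lid (a joint): angle of the domed aluminium lid (130 x 112 mm, 19 mm deep): 0 = shut (its top is then 31 mm above the nightstand), grows as it opens, at most 1.95; starts half open, 0.9 to 1.2, over the base. Stiff hinge: it stays at any angle and moves with a push of 1 to 2 N at its free edge, up (pushed away from the robot) or down
- lid_hinge (a point): middle of the lid's hinge line, at the case's x = +65 mm, 12 mm up; the hinge line runs along the case's y axis
- lid_edge (a point): middle of the lid's free edge on its outer face, 130 mm from the hinge along the lid
- peg_strip: bystander: white plastic wall peg strip, 40 x 220 mm (y), lying flat, pegs 38 mm high; origin at the centre of its underside
- vitamin_tube: bystander: clear plastic vitamin tube with a snap cap, standing, 32 mm across, 100 mm high; origin at the centre of its underside
- clock: bystander: white bedside clock, 45 x 85 mm, 75 mm high; origin at the centre of its underside

How it is judged:
By the outcome, as a careful person would: the job done as asked, in the order asked, and still so for the second after the job is handed in, with the robot touching nothing.
Of stub1, stub2, stub3, stub4 only 2 to 4 are there at a start; the rules pass over those that are not, and their reading is None.
Of stick1, stick2 only 1 to 2 are there at a start; the rules pass over those that are not, and their reading is None.
At some moment in a run one of tube1, tube2, ashtray may be knocked a few centimetres aside while the robot is not near it.
It also fails if it takes over 210 s, if anything falls off the work surface, if the arm or the gripper's body presses on something with over 40 N, if the wrist force passes 120 N, or if a joint passes its speed limit or range.

ROBOT

A 7-joint arm with a two-finger parallel gripper is mounted at the origin on the work surface. World frame = base frame: x ahead of the robot, y to its left, z up, the work surface at z = 0. Lengths are in m, angles in rad, forces in N, time in s.
With the tool pointing down it reaches from about 0.4 to 0.85 m from the base axis. Payload 10.4 kg.
Tool frame: the origin (TCP) lies between the finger pads; the fingertips stand 14 mm ahead of it and the grasp point (between the pads) lies 5 mm behind it (r.finger_overhang is the z of the fingertips in the tool frame, in m); z points along the fingers, y is the line along which they close (so a half turn about z gives the same grasp; the last joint's range is limited). The gripper opens to 87 mm and grips with 3 to 60 N. Pads are 19 mm wide; open, the fingers measure 117 mm over their backs; the gripper's body (75 mm by 190 mm) begins 51 mm behind the grasp point.
Start: joints at [-1.319, 0.332, -0.065, 1.46, 0.022, 1.35, -0.088], TCP at [0.17, 0.602, 0.237] pointing down, gripper open.
Joint ranges: [-2.6, 2.6], [-0.5, 2.12], [-1.47, 1.34], [0.16, 2.42], [-1.27, 4.41], [0.06, 2.06], [-2.6, 2.6]. Speed limits (rad/s): [2.22, 2.22, 2.79, 2.79, 3.14, 3.14, 3.14].

INTERFACE

Orientations are given as a unit quaternion [x, y, z, w].
In Python, from bench import r, optics gives the robot as it stands.
- The arm moves only by the shell command python3 -m pendant 'ROWS' [FORCE]. ROWS is JSON, a list of rows, each a list of 7 numbers: the closure, from -1 (fully open) to 1 (shut), then the shift along the tool's x, y, z scaled (see below), then the turn, a rotation vector about the tool's x, y, z scaled (see below). In form: [[grip, x, y, z, rx, ry, rz], ...]. A call has 1 to 8 rows; each row is the pose to reach, as a shift and turn from the pose commanded when the call began, along the tool's axes at that moment; what a row does not reach only later rows make up. The controller multiplies each number of a shift by 0.3 m and each number of a turn by 120 degrees. A row lasts 1/8 s, in which the tool goes at most 62.5 mm and 10.7 degrees, less where a joint would pass 70% of its speed; a pose out of reach is approached as far as the arm can. A call with a number of a shift or a turn outside -1 to 1 is refused whole. A call with a gripper value outside its range is refused whole. The fingers move at their own pace and stop on an object; FORCE is the grip in N (left out, the last holds). Time passes only in rows, so rows that repeat a pose let the fingers close. It gives the time, the measured TCP pose, the force, the opening and the grip force at its end, in the units of the state.
- r.read_state(): the state, without advancing time (a new reading comes with each control period).
- optics.camera(name): name is "side" or "top"; returns a dict with "pixels" (400x640x3 uint8, red, green, blue), "vfov" (degrees; the focal length in pixels is half the picture's height over the tangent of half this angle, whatever the lens; pixels are square), "cx", "cy" (the principal point, pixels), "rvec" (rotation vector, rad) and "tvec" (3), from world to camera coordinates, as OpenCV has them. Camera axes: x right, y down, z forward; pixel columns grow to the right and rows downward; lengths in m; the calibration is good to about 2 mm. A picture is of the moment at which its call begins. There is no depth.
- r.close_job(): hands the job in; it is judged then, once.
The state is a dict: "time": time; "joint_positions": joint angles; "joint_vel": joint speeds; "joint_torque": joint torques, N m; "ee_pos": TCP position; "eef_rot": TCP orientation; "ft_force": force on the tool from outside, world axes, zero at the start; "torque": the same for the moment, N m; "width": finger opening in m; "grip_force": force on a finger pad.
Only numpy, scipy, OpenCV 4.12 (cv2) and the standard library are available. Lean on these libraries where they do the work, as an engineer would, in place of code of your own. Each camera call takes 0.05 s, during which the arm holds its last target. There are 200 camera calls.

## Working session

There is one attempt and no reset: what is moved stays moved. The work goes in short steps, Python scripts to look and compute and a shell command to move; the robot and the scene stay as the last step left them, time stands still between calls to the robot, and variables do not carry over. Pictures are saved under pics/ and viewed, at most 14 in all, crops included, and the job is handed in when it is done.

```bash
mkdir -p pics; ls; python3 - <<'E'
from bench import r, optics
import cv2
s=r.read_state(); print({k:s[k] for k in ("time","ee_pos","eef_rot","width","ft_force")})
for n in ("top","side"):
    c=optics.camera(n); print(n,c["vfov"],c["cx"],c["cy"],c["rvec"],c["tvec"], [k for k in c])
    cv2.imwrite(f"pics/{n}0.png",c["pixels"][:,:,::-1])
E
```

```text
pics
{'time': 0.0, 'ee_pos': array([0.16948241, 0.60119808, 0.23575113]), 'eef_rot': array([ 1.36938692e-01,  9.90579265e-01, -7.15020833e-04, -6.14693153e-05]), 'width': 0.08732134424682216, 'ft_force': array([ 0.16017336, -0.12534463, -0.63571519])}
top 53.20597651941411 318.0547884797099 197.05413711313903 [ 2.1378855  -2.17943184  0.13828632] [0.06564735 0.57798785 1.25672143] ['pixels', 'vfov', 'cx', 'cy', 'rvec', 'tvec']
side 45.884940112628996 323.67579872487977 197.73885873932028 [ 0.18317744 -2.7692104   1.30311887] [0.55566072 0.07873269 1.1888697 ] ['pixels', 'vfov', 'cx', 'cy', 'rvec', 'tvec']
```

View pics/top0.png

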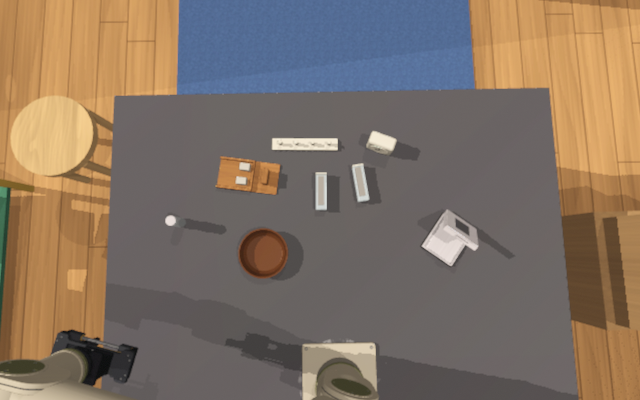

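View pics/side0.png

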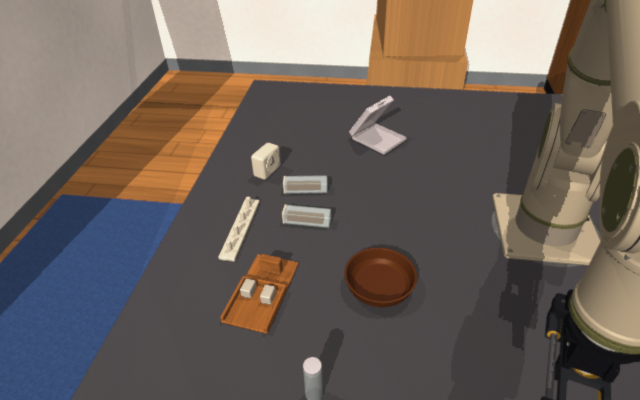

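Top view: rest with 2 stubs at (248,175), lip towards image left (+y). Ashtray (263,253), tubes (321,191) and (361,183), case (450,238). I'll zoom in for detail.

```bash
cat > h.py <<'E'
import numpy as np, cv2
from scipy.spatial.transform import Rotation as R
from bench import r, optics
def cam(n):
    c=optics.camera(n); c["f"]=200/np.tan(np.radians(c["vfov"])/2); c["Rm"]=cv2.Rodrigues(np.array(c["rvec"]))[0]; c["t"]=np.array(c["tvec"]); return c
def ray(c,u,v):
    d=c["Rm"].T@np.array([(u-c["cx"])/c["f"],(v-c["cy"])/c["f"],1]); return -c["Rm"].T@c["t"], d
def onz(c,u,v,z):
    o,d=ray(c,u,v); return o+d*(z-o[2])/d[2]
def proj(c,p):
    q=c["Rm"]@np.array(p)+c["t"]; return c["f"]*q[:2]/q[2]+[c["cx"],c["cy"]]
def tri(c1,p1,c2,p2):
    o1,d1=ray(c1,*p1); o2,d2=ray(c2,*p2)
    s=np.linalg.lstsq(np.c_[d1,-d2],o2-o1,rcond=None)[0]
    a,b=o1+d1*s[0],o2+d2*s[1]; return (a+b)/2,np.linalg.norm(a-b)
def crop(c,x0,y0,w,h,k,fn):
    cv2.imwrite(fn,cv2.resize(c["pixels"][y0:y0+h,x0:x0+w,::-1],None,fx=k,fy=k,interpolation=cv2.INTER_CUBIC))
def rel(p,q=None):
    """shift (units 0.3) and turn (units 120deg) from the present pose to TCP p, quaternion q"""
    s=r.read_state(); A=R.from_quat(s["eef_rot"]); sh=A.inv().apply(np.array(p)-s["ee_pos"])/0.3
    tu=np.zeros(3) if q is None else (A.inv()*R.from_quat(q)).as_rotvec()/np.radians(120)
    print("shift",sh.round(3),"turn",tu.round(3)); return sh,tu
def down(yaw):
    """tool down, its y (closing) axis at world angle yaw; x at yaw+90"""
    y=np.array([np.cos(yaw),np.sin(yaw),0]); z=np.array([0,0,-1.]); return R.from_matrix(np.c_[np.cross(y,z),y,z])
E
python3 - <<'E'
from h import *
t=cam("top"); s=cam("side")
a=cv2.resize(t["pixels"][140:220,210:390,::-1],None,fx=4.4,fy=4.4,interpolation=cv2.INTER_CUBIC)
cv2.imwrite("pics/tz.png",a)
b=cv2.resize(s["pixels"][80:340,210:430,::-1],None,fx=2.3,fy=2.3,interpolation=cv2.INTER_CUBIC)
cv2.imwrite("pics/sz.png",b)
c=cv2.resize(t["pixels"][200:275,410:520,::-1],None,fx=7,fy=7,interpolation=cv2.INTER_CUBIC)
cv2.imwrite("pics/cz.png",c)
E
```

```text
(no output)
```

View pics/tz.png

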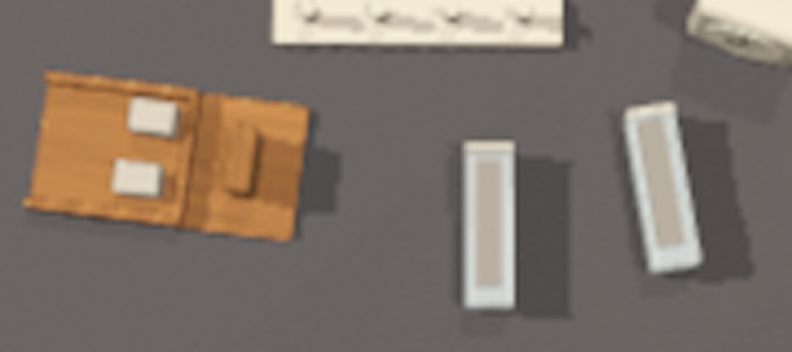

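View pics/sz.png

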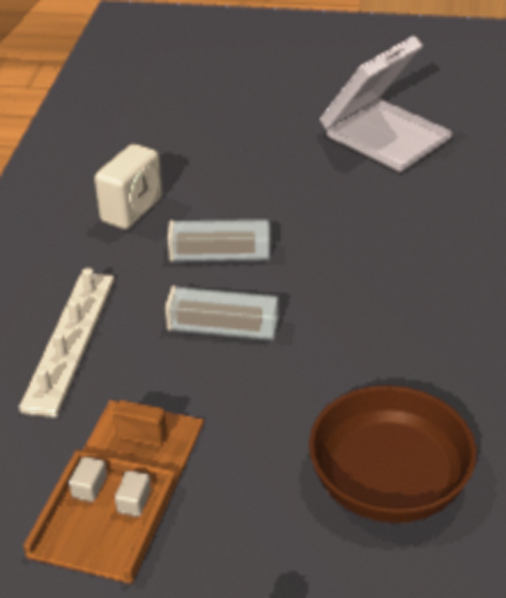

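View pics/cz.png

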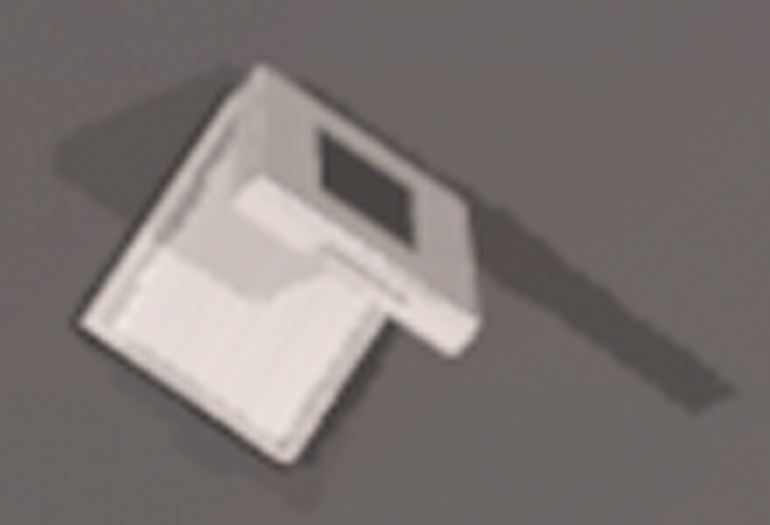

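Two stubs on the rest; both tubes hold sticks; the case is yawed, with its lid half open. Now computing poses from these corners.

```bash
cat > m.py <<'E'
from h import *
t=cam("top"); s=cam("side")
T=lambda x,y,z:onz(t,210+(x+.5)/4.4-.5,140+(y+.5)/4.4-.5,z)
C=lambda x,y,z:onz(t,410+(x+.5)/7-.5,200+(y+.5)/7-.5,z)
S=lambda x,y:(210+x/2.3,80+y/2.3)
p=lambda n,v:print(n,np.round(v,4))
ll=[T(47,73,.02),T(25,208,.02)]; rr=[T(310,105,.006),T(292,240,.006)]
L=np.mean(ll,0);Q=np.mean(rr,0); d=(L-Q)[:2]; p("rest lip,back,len,yaw,w",[*L[:2],*Q[:2],np.linalg.norm(d),np.arctan2(d[1],d[0]),np.linalg.norm(rr[0]-rr[1])])
p("grip top tri? plane",T(243,157,.046))
for n,k in(("L",[(465,143),(515,143),(515,308),(463,308)]),("R",[(625,108),(675,102),(702,262),(650,272)])):
    q=[T(*a,.034) for a in k]; e=(q[0]+q[1])/2; m=(q[2]+q[3])/2; d=e-m
    p("tube"+n+" centre,mouth,len,yaw",[*((e+m)/2)[:2],*m[:2],np.linalg.norm(d),np.arctan2(d[1],d[0])])
# ashtray
hsv=cv2.cvtColor(t["pixels"],cv2.COLOR_RGB2HSV)
m=((hsv[...,1]>120)&((hsv[...,0]<14))).astype(np.uint8); m[:220]=0;m[285:]=0;m[:,:225]=0;m[:,300:]=0
c=max(cv2.findContours(m,0,1)[0],key=cv2.contourArea); (u,v),rad=cv2.minEnclosingCircle(c)
p("ash px",[u,v,rad]); p("ash",onz(t,u,v,.038)); p("rad",onz(t,u+rad,v,.038)-onz(t,u,v,.038))
a,b=C(78,322,.012),C(290,465,.012); d=a-b; p("case near mid,w",[*((a+b)/2)[:2],np.linalg.norm(d)])
yaw=np.arctan2(d[1],d[0])-np.pi/2; ux=np.array([np.cos(yaw),np.sin(yaw)]); cc=((a+b)/2)[:2]+.065*ux
p("case centre,yaw",[*cc,yaw]); p("hinge",cc+.065*ux)
# lid edge: outer corners top, tz cz
H=np.r_[cc+.065*ux,.012]
# side view lid free edge outer corners approx (410,38),(365,70)?
for q in (S(415,38),S(335,135)): p("sidepx",q)
for n,pp in(("hinge",H),("near L",a),("near R",b)): p(n+" side px",proj(s,pp))
uy=np.array([-ux[1],ux[0]])
for al in (.9,1.0,1.1,1.2):
    ed=np.r_[H[:2]-.13*np.cos(al)*ux,.012+.13*np.sin(al)]; 
    out=[]
    for sg in(1,-1):
        e=ed+np.r_[sg*.056*uy,0]; out+= list((proj(t,e)-[410,200])*7)
    p("al %.1f inner edge cz px"%al,out)
for i,(x,y) in enumerate([(153,117),(137,178)]): p("stub",T(x,y,.03))
E
python3 m.py
```

```text
rest lip,back,len,yaw,w [0.6726 0.3837 0.6469 0.1865 0.1989 1.4413 0.1043]
grip top tri? plane [0.652  0.2252 0.046 ]
tubeL centre,mouth,len,yaw [ 0.5998  0.045   0.5384  0.0466  0.123  -0.0263]
tubeR centre,mouth,len,yaw [ 0.6269 -0.084   0.566  -0.0917  0.1227  0.125 ]
ash px [262.8021 252.9857  24.8934]
ash [0.4033 0.2334 0.038 ]
rad [-0.0015 -0.079   0.    ]
case near mid,w [ 0.3832 -0.3234  0.116 ]
case centre,yaw [ 0.4361 -0.3611 -0.6192]
hinge [ 0.4891 -0.3988]
sidepx [390.4348  96.5217]
sidepx [355.6522 138.6957]
hinge side px [362.5685 130.5083]
near L side px [383.1274 152.9619]
near R side px [405.6778 137.7153]
al 0.9 inner edge cz px [201.4642 225.6777 423.2933 374.1647]
al 1.0 inner edge cz px [219.984  204.5604 443.1282 353.7121]
al 1.1 inner edge cz px [238.7698 181.9862 463.0254 331.6537]
al 1.2 inner edge cz px [257.5803 158.2304 482.7258 308.2565]
stub [0.6865 0.2943 0.03  ]
stub [0.6406 0.306  0.03  ]
```

```bash
python3 - <<'E'
from h import *
rel([.652,.2255,.16],down(1.441).as_quat())
E
```

```text
shift [-1.888 -0.77   0.255] turn [-0.    -0.    -0.069]
```

```bash
python3 -m pendant '[[-1,-0.12,-0.05,0,0,0,-0.01],[-1,-0.28,-0.115,0,0,0,-0.02],[-1,-0.44,-0.18,0,0,0,-0.03],[-1,-0.6,-0.245,0,0,0,-0.04],[-0.5,-0.76,-0.31,0,0,0,-0.05],[0.08,-0.88,-0.36,0,0,0,-0.06],[0.08,-0.94,-0.385,0,0,0,-0.069],[0.08,-0.94,-0.385,0,0,0,-0.069]]'
python3 - <<'E'
from h import *
rel([.652,.2255,.16],down(1.441).as_quat())
E
```

```text
time: 1.3
ee_pos: [0.4109, 0.4127, 0.2366]
eef_rot: [0.067, 0.998, -0.0, 0.0]
ft_force: [-0.2, 1.3, -0.1]
width: 0.055
grip_force: 0.0
shift [-0.879 -0.511  0.256] turn [-0.     0.    -0.002]
```

```bash
python3 -m pendant '[[0.08,-0.15,-0.09,0,0,0,0],[0.08,-0.31,-0.18,0.05,0,0,0],[0.08,-0.47,-0.27,0.1,0,0,0],[0.08,-0.63,-0.365,0.15,0,0,0],[0.08,-0.77,-0.45,0.2,0,0,0],[0.08,-0.86,-0.5,0.25,0,0,0],[0.08,-0.879,-0.511,0.256,0,0,0],[0.08,-0.879,-0.511,0.256,0,0,0]]'
python3 - <<'E'
from h import *
rel([.652,.2255,.026],down(1.441).as_quat())
c=cam("top"); crop(c,200,130,130,90,5,"pics/g1.png")
E
```

```text
time: 2.3
ee_pos: [0.6505, 0.2293, 0.1597]
eef_rot: [0.065, 0.998, 0.0, -0.0]
ft_force: [-0.3, 0.2, -0.3]
width: 0.0402
grip_force: 0.0
shift [-0.007 -0.012  0.446] turn [ 0. -0.  0.]
```

```bash
python3 -m pendant '[[0.08,-0.007,-0.012,0.1,0,0,0],[0.08,-0.007,-0.012,0.2,0,0,0],[0.08,-0.007,-0.012,0.3,0,0,0],[0.08,-0.007,-0.012,0.38,0,0,0],[0.08,-0.007,-0.012,0.44,0,0,0],[0.08,-0.007,-0.012,0.446,0,0,0],[0.08,-0.007,-0.012,0.446,0,0,0]]'
python3 -m pendant '[[0.5,0,0,0,0,0,0],[1,0,0,0,0,0,0],[1,0,0,0,0,0,0],[1,0,0,0,0,0,0],[1,0,0,0,0,0,0],[1,0,0,0,0,0,0]]' 50
```

```text
time: 3.22
ee_pos: [0.6532, 0.2244, 0.027]
eef_rot: [0.065, 0.998, 0.0, 0.001]
ft_force: [1.0, 0.0, 0.2]
width: 0.04
grip_force: 0.0
time: 3.98
ee_pos: [0.6532, 0.2243, 0.0266]
eef_rot: [0.065, 0.998, 0.0, 0.0]
ft_force: [-0.7, 1.5, 4.4]
width: 0.0194
grip_force: 50.0
```

```bash
python3 -m pendant '[[1,0,0,-0.03,0,0,0],[1,0,0,-0.1,0,0,0],[1,0,0,-0.2,0,0,0],[1,0,0,-0.3,0,0,0],[1,0,0,-0.4,0,0,0],[1,0,0,-0.48,0,0,0],[1,0,0,-0.5,0,0,0],[1,0,0,-0.5,0,0,0]]'
python3 - <<'E'
from h import *
rel([.485,.121,.185],down(2.2).as_quat())
E
```

```text
time: 4.97
ee_pos: [0.6527, 0.2236, 0.176]
eef_rot: [0.065, 0.998, 0.0, 0.0]
ft_force: [-0.6, 0.6, -2.3]
width: 0.0194
grip_force: 50.0
shift [ 0.51  -0.412 -0.03 ] turn [ 0.     0.    -0.363]
```

```bash
python3 -m pendant '[[1,0.02,-0.015,-0.01,0,0,-0.01],[1,0.07,-0.055,-0.02,0,0,-0.04],[1,0.14,-0.11,-0.03,0,0,-0.085],[1,0.21,-0.17,-0.03,0,0,-0.135],[1,0.28,-0.23,-0.03,0,0,-0.185],[1,0.35,-0.29,-0.03,0,0,-0.235],[1,0.42,-0.35,-0.03,0,0,-0.285],[1,0.47,-0.39,-0.03,0,0,-0.325]]'
python3 -m pendant '[[1,0.01,-0.015,0,0,0,-0.02],[1,0.01,-0.015,0,0,0,-0.03],[1,0.01,-0.015,0,0,0,-0.03]]'
python3 - <<'E'
from h import *
rel([.485,.121,.185],down(2.2).as_quat())
c=cam("top"); d=cam("side")
cv2.imwrite("pics/a1.png",np.hstack([c["pixels"][120:320,150:400,::-1],d["pixels"][150:350,200:500,::-1]]))
hsv=cv2.cvtColor(c["pixels"],cv2.COLOR_RGB2HSV)
E
```

```text
time: 5.98
ee_pos: [0.4962, 0.1249, 0.1843]
eef_rot: [-0.273, 0.962, -0.0, -0.001]
ft_force: [0.1, 0.8, -2.2]
width: 0.02
grip_force: 50.0
time: 6.35
ee_pos: [0.4974, 0.1208, 0.1846]
eef_rot: [-0.302, 0.953, 0.0, -0.0]
ft_force: [-0.3, 0.4, -2.1]
width: 0.0195
grip_force: 50.0
shift [ 0.034  0.024 -0.001] turn [ 0.    -0.    -0.008]
```

View pics/a1.png

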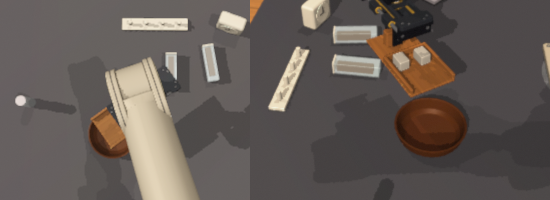

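```bash
python3 -m pendant '[[1,0.034,0.024,0.01,0,0,0],[1,0.034,0.024,0.025,0.03,0,-0.008],[1,0.034,0.024,0.04,0.09,0,-0.008],[1,0.034,0.024,0.04,0.15,0,-0.008],[1,0.034,0.024,0.04,0.21,0,-0.008],[1,0.034,0.024,0.04,0.27,0,-0.008],[1,0.034,0.024,0.04,0.32,0,-0.008],[1,0.034,0.024,0.04,0.34,0,-0.008]]'
python3 -m pendant '[[1,0,0,0,0,0,0],[1,0,0,0,0,0,0],[1,0,0,0,0,0,0],[1,0,0,0,0,0,0]]'
python3 - <<'E'
from h import *
c=cam("top"); d=cam("side")
cv2.imwrite("pics/a2.png",cv2.resize(np.hstack([c["pixels"][120:320,180:330,::-1],d["pixels"][150:350,250:450,::-1]]),None,fx=2,fy=2))
E
```

```text
time: 7.45
ee_pos: [0.4839, 0.1216, 0.1722]
eef_rot: [-0.292, 0.89, -0.333, 0.106]
ft_force: [0.2, 0.1, -1.3]
width: 0.0195
grip_force: 50.0
time: 7.95
ee_pos: [0.4853, 0.1204, 0.1732]
eef_rot: [-0.29, 0.891, -0.332, 0.105]
ft_force: [0.8, 0.0, -1.5]
width: 0.0196
grip_force: 50.0
```

View pics/a2.png

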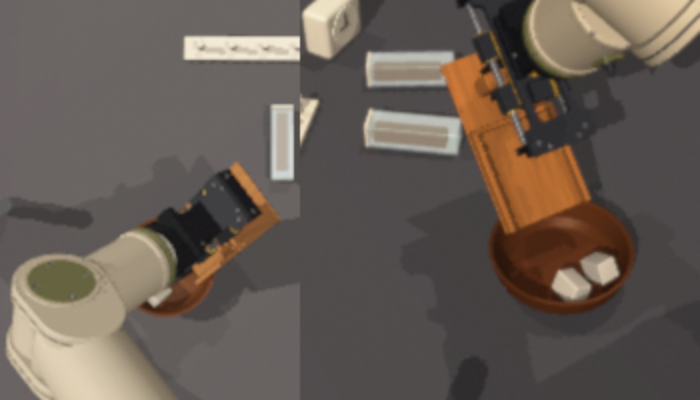

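Both stubs lie in the ashtray (side crop ~(570,283),(600,267)). Carrying the rest back.

```bash
python3 - <<'E'
from h import *
rel([.495,.125,.2],down(2.2).as_quat())
E
```

```text
shift [-0.035 -0.064 -0.063] turn [-0.34  -0.003  0.   ]
```

```bash
python3 -m pendant '[[1,-0.01,-0.03,-0.03,-0.02,0,0],[1,-0.035,-0.064,-0.063,-0.08,0,0],[1,-0.035,-0.064,-0.063,-0.16,0,0],[1,-0.035,-0.064,-0.063,-0.24,0,0],[1,-0.035,-0.064,-0.063,-0.31,-0.003,0],[1,-0.035,-0.064,-0.063,-0.34,-0.003,0],[1,-0.035,-0.064,-0.063,-0.34,-0.003,0],[1,-0.035,-0.064,-0.063,-0.34,-0.003,0]]'
python3 - <<'E'
from h import *
rel([.6532,.2244,.19],down(1.441).as_quat())
E
```

```text
time: 9.05
ee_pos: [0.4947, 0.1257, 0.1995]
eef_rot: [-0.311, 0.951, -0.001, -0.0]
ft_force: [-0.4, 0.5, -1.4]
width: 0.0196
grip_force: 50.0
shift [-0.621 -0.046  0.032] turn [-0.001  0.     0.364]
```

```bash
python3 -m pendant '[[1,-0.06,-0.005,0,0,0,0.03],[1,-0.16,-0.01,0,0,0,0.09],[1,-0.26,-0.015,0,0,0,0.15],[1,-0.36,-0.025,0,0,0,0.21],[1,-0.46,-0.035,0,0,0,0.27],[1,-0.56,-0.04,0,0,0,0.33],[1,-0.621,-0.046,0.032,-0.001,0,0.364],[1,-0.621,-0.046,0.032,-0.001,0,0.364]]'
python3 -m pendant '[[1,0,0,0,0,0,0],[1,0,0,0,0,0,0]]'
python3 - <<'E'
from h import *
rel([.6532,.2244,.028],down(1.441).as_quat())
E
```

```text
time: 10.05
ee_pos: [0.6528, 0.2257, 0.1884]
eef_rot: [0.064, 0.998, 0.0, -0.001]
ft_force: [0.6, -0.8, -1.7]
width: 0.0197
grip_force: 50.0
time: 10.3
ee_pos: [0.6533, 0.2237, 0.1909]
eef_rot: [0.065, 0.998, 0.001, -0.0]
ft_force: [0.3, -0.1, -0.4]
width: 0.0195
grip_force: 50.0
shift [0.    0.001 0.543] turn [ 0.001 -0.    -0.   ]
```

```bash
python3 -m pendant '[[1,0,0,0.1,0,0,0],[1,0,0,0.2,0,0,0],[1,0,0,0.3,0,0,0],[1,0,0,0.4,0,0,0],[1,0,0,0.47,0,0,0],[1,0,0,0.51,0,0,0],[1,0,0,0.535,0,0,0],[1,0,0,0.543,0,0,0]]'
python3 -m pendant '[[1,0,0,0.002,0,0,0],[1,0,0,0.004,0,0,0],[0.6,0,0,0.004,0,0,0],[0.08,0,0,0.004,0,0,0],[0.08,0,0,0.004,0,0,0],[0.08,0,0,0.004,0,0,0],[0.08,0,0,0.004,0,0,0]]'
python3 -m pendant '[[0.08,0,0,-0.05,0,0,0],[0.08,0,0,-0.2,0,0,0],[0.08,0,0,-0.4,0,0,0],[0.08,0,0,-0.55,0,0,0],[0.08,0,0,-0.65,0,0,0],[0.08,0,0,-0.7,0,0,0],[0.08,0,0,-0.7,0,0,0]]'
python3 - <<'E'
from h import *
c=cam("top"); cv2.imwrite("pics/t3.png",cv2.resize(c["pixels"][120:280,150:520,::-1],None,fx=2.1,fy=2.1))
E
```

```text
time: 11.3
ee_pos: [0.6538, 0.2244, 0.0275]
eef_rot: [0.066, 0.998, 0.001, -0.0]
ft_force: [-0.0, -0.0, -1.7]
width: 0.0197
grip_force: 50.0
time: 12.18
ee_pos: [0.6536, 0.2243, 0.0261]
eef_rot: [0.066, 0.998, 0.001, -0.0]
ft_force: [-0.4, 0.2, 0.6]
width: 0.0393
grip_force: 0.0
time: 13.05
ee_pos: [0.6539, 0.2239, 0.2369]
eef_rot: [0.066, 0.998, 0.001, 0.0]
ft_force: [-0.5, 0.1, 0.2]
width: 0.0402
grip_force: 0.0
```

View pics/t3.png

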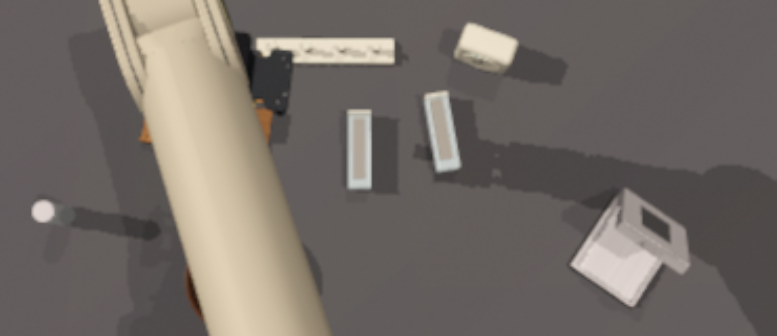

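Rest is flat at its spot, tubes unmoved. Next the lid.

```bash
python3 - <<'E'
from h import *
rel([.375,-.3176,.237],down(.951).as_quat())
E
```

```text
shift [ 0.683 -1.911 -0.008] turn [ 0.001 -0.001  0.233]
```

```bash
python3 -m pendant '[[1,0.03,-0.08,0,0,0,0],[1,0.08,-0.24,0,0,0,0.03],[1,0.14,-0.4,0,0,0,0.06],[1,0.2,-0.56,0,0,0,0.09],[1,0.26,-0.72,0,0,0,0.12],[1,0.32,-0.88,0,0,0,0.15],[1,0.34,-0.95,0,0,0,0.18],[1,0.34,-0.955,0,0,0,0.2]]'
python3 - <<'E'
from h import *
rel([.375,-.3176,.237],down(.951).as_quat())
E
```

```text
time: 14.1
ee_pos: [0.514, -0.0483, 0.2346]
eef_rot: [0.274, 0.962, 0.001, -0.001]
ft_force: [0.5, -0.1, -0.4]
width: 0.0002
grip_force: 0.0
shift [-0.079 -1.007 -0.009] turn [ 0.    -0.001  0.031]
```

```bash
python3 -m pendant '[[1,-0.01,-0.1,0,0,0,0.01],[1,-0.02,-0.28,0,0,0,0.03],[1,-0.035,-0.46,0,0,0,0.031],[1,-0.05,-0.64,0,0,0,0.031],[1,-0.065,-0.8,0,0,0,0.031],[1,-0.079,-0.95,0,0,0,0.031],[1,-0.079,-1,0,0,0,0.031],[1,-0.079,-1,0,0,0,0.031]]'
python3 - <<'E'
from h import *
rel([.375,-.3176,.1],down(.951).as_quat())
E
```

```text
time: 15.1
ee_pos: [0.3776, -0.3152, 0.2346]
eef_rot: [0.304, 0.953, 0.001, -0.001]
ft_force: [0.5, 0.6, 0.3]
width: 0.0007
grip_force: 0.0
shift [ 0.001 -0.012  0.449] turn [ 0.001 -0.001  0.001]
```

```bash
python3 -m pendant '[[1,0,-0.01,0.15,0,0,0],[1,0,-0.01,0.3,0,0,0],[1,0,-0.01,0.42,0,0,0],[1,0,-0.01,0.449,0,0,0],[1,0,-0.01,0.449,0,0,0]]'
python3 -m pendant '[[1,-0.06,0,0,0,0,0],[1,-0.12,0,0,0,0,0],[1,-0.18,0,0,0,0,0],[1,-0.24,0,0,0,0,0],[1,-0.29,0,0,0,0,0],[1,-0.34,0,0,0,0,0],[1,-0.39,0,0,0,0,0],[1,-0.43,0,0,0,0,0]]'
python3 -m pendant '[[1,-0.03,0,0,0,0,0],[1,-0.06,0,0,0,0,0],[1,-0.09,0,0,0,0,0],[1,-0.11,0,0,0,0,0],[1,-0.11,0,0,0,0,0]]'
python3 - <<'E'
from h import *
c=cam("top"); s=cam("side")
cv2.imwrite("pics/l1.png",np.hstack([cv2.resize(s["pixels"][60:180,320:450,::-1],None,fx=3,fy=3),cv2.resize(c["pixels"][190:290,400:520,::-1],None,fx=3,fy=3.6)]))
E
```

```text
time: 15.72
ee_pos: [0.377, -0.3165, 0.1006]
eef_rot: [0.302, 0.953, 0.001, -0.001]
ft_force: [-0.4, 1.3, -0.0]
width: 0.0006
grip_force: 0.0
time: 16.73
ee_pos: [0.4833, -0.3917, 0.1018]
eef_rot: [0.302, 0.953, 0.001, 0.0]
ft_force: [-0.7, 0.7, -0.8]
width: 0.0003
grip_force: 0.3
time: 17.35
ee_pos: [0.5089, -0.4108, 0.1]
eef_rot: [0.303, 0.953, 0.001, -0.001]
ft_force: [-0.4, -0.5, 0.1]
width: 0.0006
grip_force: 0.0
```

View pics/l1.png

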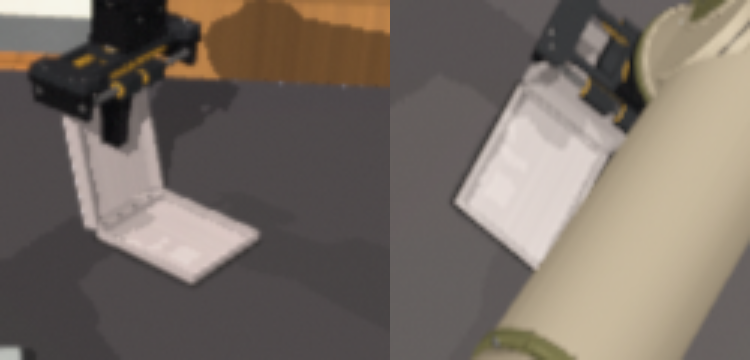

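Lid is well past vertical (hinge side crop ~(110,190)). Backing off, then re-measuring tubes and case.

```bash
python3 -m pendant '[[1,0.08,0,0,0,0,0],[1,0.2,0,0,0,0,0],[1,0.3,0,-0.1,0,0,0],[1,0.35,0,-0.25,0,0,0],[0.5,0.35,0,-0.4,0,0,0],[0,0.35,0,-0.5,0,0,-0.05],[-0.15,0.35,0,-0.5,0,0,-0.1],[-0.15,0.35,0,-0.5,0,0,-0.15]]'
cat > tube.py <<'E'
from h import *
def tubes(show=True):
    c=cam("top"); g=cv2.cvtColor(c["pixels"],cv2.COLOR_RGB2HSV); out=[]
    m=(g[...,2]>140).astype(np.uint8); m[:150]=0; m[260:]=0; m[:,:290]=0; m[:,410:]=0
    for k in cv2.findContours(m,0,1)[0]:
        if not 250<cv2.contourArea(k)<900: continue
        b=cv2.boxPoints(cv2.minAreaRect(k)); w=np.array([onz(c,*p,.032) for p in b]); w=w[np.argsort(w[:,0])]
        mo,e=w[:2].mean(0),w[2:].mean(0); d=e-mo; ya=np.arctan2(d[1],d[0])
        out.append((*((mo+e)/2)[:2],ya)); 
        if show: print("tube c",((mo+e)/2)[:2].round(4),"mouth",mo[:2].round(4),"yaw",ya.round(3),"len",np.linalg.norm(d).round(4),"w",np.linalg.norm(w[0]-w[1]).round(4))
    return c,out
E
python3 - <<'E'
from tube import *
c,o=tubes(); crop(c,290,130,260,150,3,"pics/k1.png")
print(r.read_state()["ee_pos"])
E
```

```text
time: 18.45
ee_pos: [0.4229, -0.3503, 0.2508]
eef_rot: [0.148, 0.989, 0.001, 0.0]
ft_force: [0.6, -0.2, 0.7]
width: 0.0325
grip_force: 0.0
tube c [0.6013 0.0461] mouth [0.5405 0.0473] yaw -0.02 len 0.1216 w 0.0356
tube c [ 0.6271 -0.083 ] mouth [ 0.5651 -0.0912] yaw 0.131 len 0.1252 w 0.039
[ 0.422867   -0.35021854  0.25058046]
```

View pics/k1.png

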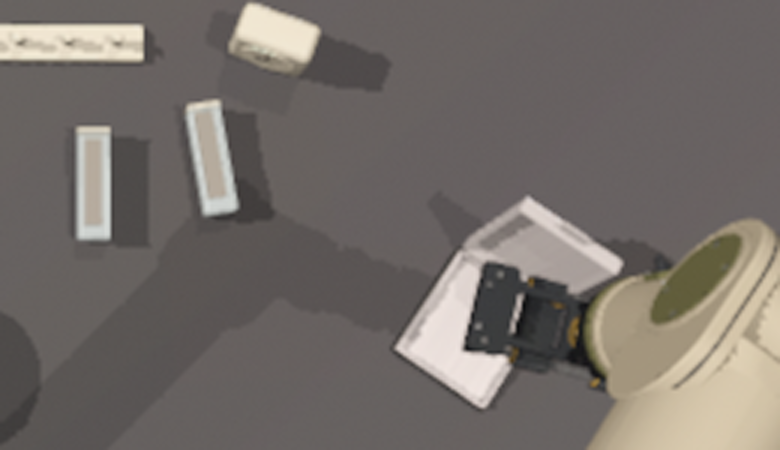

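Tubes not moved; lid fully out of the way. Going to the right tube.

```bash
python3 - <<'E'
from h import *
rel([.627,-.0835,.16],down(1.699).as_quat())
E
```

```text
shift [-0.395  1.047  0.304] turn [ 0.001  0.    -0.201]
```

```bash
python3 -m pendant '[[-0.25,-0.04,0.1,0,0,0,-0.02],[-0.25,-0.1,0.27,0,0,0,-0.06],[-0.25,-0.17,0.45,0,0,0,-0.1],[-0.25,-0.24,0.63,0,0,0,-0.14],[-0.25,-0.31,0.8,0.05,0,0,-0.18],[-0.25,-0.37,0.95,0.15,0,0,-0.2],[-0.25,-0.395,1,0.25,0,0,-0.201],[-0.25,-0.395,1,0.3,0,0,-0.201]]'
python3 -m pendant '[[-0.25,0,0.047,0,0,0,0],[-0.25,0,0.047,0,0,0,0]]'
python3 - <<'E'
from h import *
rel([.627,-.0835,.02],down(1.699).as_quat())
E
```

```text
time: 19.5
ee_pos: [0.625, -0.0961, 0.1585]
eef_rot: [-0.061, 0.998, 0.001, -0.001]
ft_force: [-0.2, -0.8, 0.8]
width: 0.0542
grip_force: 0.0
time: 19.75
ee_pos: [0.6237, -0.0838, 0.1622]
eef_rot: [-0.06, 0.998, 0.001, 0.001]
ft_force: [0.6, 0.3, 0.3]
width: 0.0545
grip_force: 0.0
shift [-0.01  -0.002  0.474] turn [ 0.001  0.001 -0.004]
```

```bash
python3 -m pendant '[[-0.25,-0.01,-0.002,0.1,0,0,-0.004],[-0.25,-0.01,-0.002,0.22,0,0,-0.004],[-0.25,-0.01,-0.002,0.34,0,0,-0.004],[-0.25,-0.01,-0.002,0.43,0,0,-0.004],[-0.25,-0.01,-0.002,0.47,0,0,-0.004],[-0.25,-0.01,-0.002,0.474,0,0,-0.004]]'
python3 -m pendant '[[0,0,0,0,0,0,0],[1,0,0,0,0,0,0],[1,0,0,0,0,0,0],[1,0,0,0,0,0,0],[1,0,0,0,0,0,0]]' 20
python3 -m pendant '[[1,0,0,-0.05,0,0,0],[1,0,0,-0.1,0,0,0],[1,0,0,-0.117,0,0,0],[1,0,0,-0.117,0,0,0]]'
```

```text
time: 20.5
ee_pos: [0.6267, -0.085, 0.0191]
eef_rot: [-0.064, 0.998, 0.001, 0.0]
ft_force: [-0.6, -0.2, 0.1]
width: 0.0543
grip_force: 0.0
time: 21.12
ee_pos: [0.6269, -0.0847, 0.0192]
eef_rot: [-0.064, 0.998, 0.001, 0.0]
ft_force: [-0.8, 0.7, 6.1]
width: 0.0342
grip_force: 20.0
time: 21.62
ee_pos: [0.6268, -0.0847, 0.0542]
eef_rot: [-0.064, 0.998, 0.001, 0.0]
ft_force: [-0.9, 0.4, -1.1]
width: 0.0341
grip_force: 20.0
```

```bash
python3 -m pendant '[[1,0,0,0,0,-0.05,0],[1,0,0,0,0,-0.1,0],[1,0,0,0,0,-0.15,0],[1,0,0,0,0,-0.2,0],[1,0,0,0,0,-0.24,0],[1,0,0,0,0,-0.28,0],[1,0,0,0,0,-0.31,0],[1,0,0,0,0,-0.317,0]]'
python3 -m pendant '[[1,0,0,0,0,0,0],[1,0,0,0,0,0,0],[1,0,0,0,0,0,0],[1,0,0,0,0,0,0]]'
python3 - <<'E'
from h import *
d=cam("side"); crop(d,240,140,130,100,5,"pics/u1.png")
rel([.6268,-.0847,.0755])
E
```

```text
time: 22.62
ee_pos: [0.6252, -0.0849, 0.0508]
eef_rot: [-0.061, 0.946, 0.022, 0.317]
ft_force: [-0.1, -0.3, -2.2]
width: 0.0338
grip_force: 20.0
time: 23.12
ee_pos: [0.626, -0.0837, 0.0512]
eef_rot: [-0.062, 0.946, 0.022, 0.317]
ft_force: [0.1, 0.2, -1.5]
width: 0.0338
grip_force: 20.0
shift [-0.051 -0.003 -0.063] turn [0. 0. 0.]
```

View pics/u1.png

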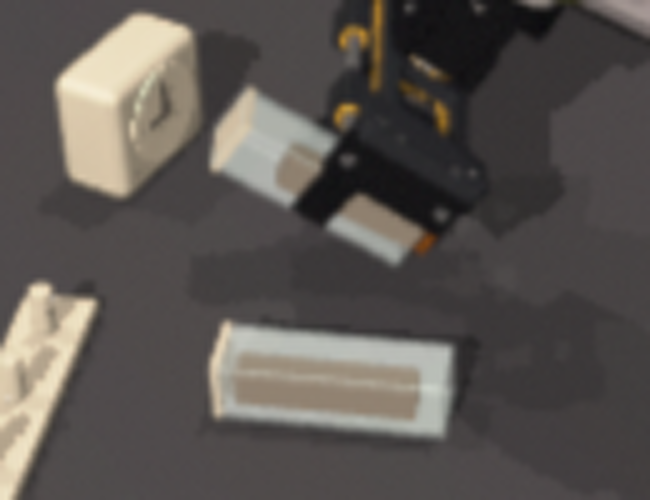

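The stick has slid to the mouth and slightly out (orange end at (425,243)). Raising the mouth slowly.

```bash
python3 -m pendant '[[1,-0.006,0,-0.008,0,0,0],[1,-0.012,0,-0.016,0,0,0],[1,-0.018,0,-0.024,0,0,0],[1,-0.024,0,-0.032,0,0,0],[1,-0.03,0,-0.04,0,0,0],[1,-0.036,0,-0.048,0,0,0],[1,-0.042,0,-0.056,0,0,0],[1,-0.042,0,-0.056,0,0,0]]'
python3 -m pendant '[[1,0,0,0,0,0,0],[1,0,0,0,0,0,0],[1,0,0,0,0,0,0]]'
python3 - <<'E'
from h import *
d=cam("side"); crop(d,260,140,100,70,4,"pics/u2.png")
E
```

```text
time: 24.18
ee_pos: [0.6259, -0.0849, 0.0725]
eef_rot: [-0.061, 0.946, 0.022, 0.318]
ft_force: [0.7, -0.6, -0.4]
width: 0.0337
grip_force: 20.0
time: 24.55
ee_pos: [0.6256, -0.0849, 0.072]
eef_rot: [-0.061, 0.946, 0.022, 0.317]
ft_force: [-0.2, 0.1, -0.3]
width: 0.0337
grip_force: 20.0
```

View pics/u2.png

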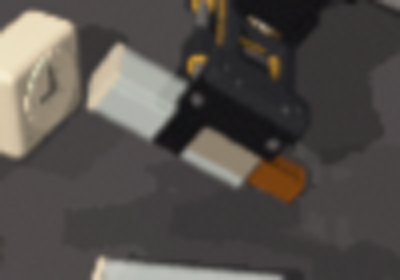

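Stick protrudes about 38 mm (orange end (275,178)). Laying the tube down.

```bash
python3 -m pendant '[[1,0,0,0,0,0.03,0],[1,0,0,0,0,0.08,0],[1,0,0,0,0,0.13,0],[1,0,0,0,0,0.18,0],[1,0,0,0,0,0.23,0],[1,0,0,0,0,0.28,0],[1,0,0,0,0,0.31,0],[1,0,0,0,0,0.316,0]]'
python3 -m pendant '[[1,0,0,0,0,0,0],[1,0,0,0,0,0,0]]'
python3 - <<'E'
from h import *
rel([.6268,-.0847,.0195],down(1.699).as_quat())
E
```

```text
time: 25.6
ee_pos: [0.6261, -0.0845, 0.0716]
eef_rot: [-0.065, 0.998, 0.001, -0.008]
ft_force: [-0.6, 0.7, -0.9]
width: 0.0339
grip_force: 20.0
time: 25.85
ee_pos: [0.6252, -0.0852, 0.0721]
eef_rot: [-0.064, 0.998, 0.001, -0.007]
ft_force: [-0.2, 0.2, -1.3]
width: 0.0338
grip_force: 20.0
shift [-0.008  0.001  0.175] turn [ 0.001 -0.007  0.   ]
```

Now lower, release, rise, and measure the exposed end.

```bash
python3 -m pendant '[[1,0,0,0.03,0,-0.007,0],[1,0,0,0.07,0,-0.007,0],[1,0,0,0.11,0,-0.007,0],[1,0,0,0.14,0,-0.007,0],[1,0,0,0.16,0,-0.007,0],[1,0,0,0.17,0,-0.007,0],[1,0,0,0.175,0,-0.007,0],[1,0,0,0.175,0,-0.007,0]]'
python3 -m pendant '[[0.7,0,0,0,0,0,0],[0.4,0,0,0,0,0,0],[0,0,0,0,0,0,0],[-0.25,0,0,0,0,0,0],[-0.25,0,0,0,0,0,0],[-0.25,0,0,0,0,0,0]]'
python3 -m pendant '[[-0.25,0,0,-0.05,0,0,0],[-0.25,0,0,-0.15,0,0,0],[-0.25,0,0,-0.3,0,0,0],[-0.25,0,0,-0.4,0,0,0],[-0.25,0,0,-0.43,0,0,0]]'
cat > stick.py <<'E'
from h import *
def ends(which="top"):
    """exposed stick ends (saturated brown away from rest/ashtray) in the tube area"""
    c=cam("top"); s=cam("side"); 
    for n,k in(("top",c),("side",s)):
        g=cv2.cvtColor(k["pixels"],cv2.COLOR_RGB2HSV); m=((g[...,1]>130)&(g[...,2]>80)&(g[...,0]<20)).astype(np.uint8)
        for q in cv2.findContours(m,0,1)[0]:
            a=cv2.contourArea(q); (u,v),wh,an=cv2.minAreaRect(q)
            if 20<a<400:
                w=onz(k,u,v,.023)
                if .35<w[0]<.75 and -.3<w[1]<.12:
                    b=np.array([onz(k,*p,.023)[:2] for p in cv2.boxPoints(cv2.minAreaRect(q))]); print(n,"px",round(u),round(v),"c",w[:2].round(4),"x-range",b[:,0].min().round(4),b[:,0].max().round(4))
    return c,s
E
python3 - <<'E'
from stick import *
from tube import tubes
c,s=ends(); tubes()
cv2.imwrite("pics/u3.png",np.hstack([cv2.resize(c["pixels"][140:240,290:400,::-1],None,fx=3.6,fy=3.6),cv2.resize(s["pixels"][140:240,250:360,::-1],None,fx=3.6,fy=3.6)]))
E
```

```text
time: 26.85
ee_pos: [0.6252, -0.0849, 0.02]
eef_rot: [-0.064, 0.998, 0.001, 0.0]
ft_force: [-0.7, -0.8, -0.4]
width: 0.034
grip_force: 20.0
time: 27.6
ee_pos: [0.6249, -0.0849, 0.0196]
eef_rot: [-0.064, 0.998, 0.001, -0.0]
ft_force: [0.5, -0.2, 0.3]
width: 0.0538
grip_force: 0.0
time: 28.22
ee_pos: [0.6261, -0.0855, 0.1519]
eef_rot: [-0.064, 0.998, 0.001, 0.002]
ft_force: [-0.1, -0.0, -1.1]
width: 0.0541
grip_force: 0.0
side px 338 185 c [ 0.5339 -0.089 ] x-range 0.5046 0.564
tube c [0.6013 0.0461] mouth [0.5405 0.0473] yaw -0.02 len 0.1216 w 0.0356
```

View pics/u3.png

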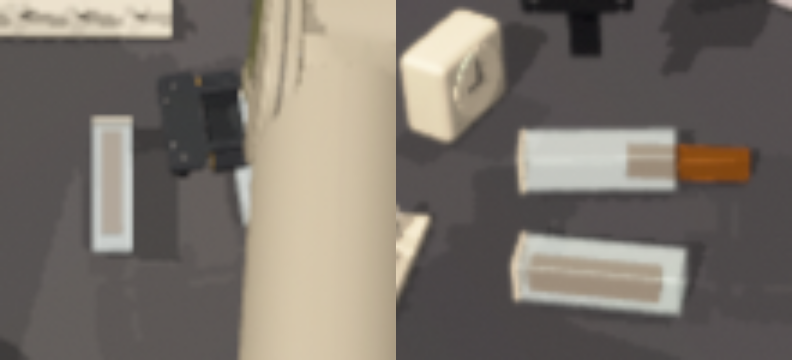

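Stick exposed ~50 mm on the right tube (side view orange (678–750,162)). Gripping its exposed end.

```bash
python3 - <<'E'
from h import *
rel([.541,-.0957,.018],down(1.699).as_quat())
E
```

```text
shift [ 0.281 -0.     0.435] turn [ 0.001 -0.     0.   ]
```

```bash
python3 -m pendant '[[-0.25,0.1,0,0,0,0,0],[-0.25,0.2,0,0,0,0,0],[-0.25,0.27,0,0.05,0,0,0],[-0.25,0.281,0,0.15,0,0,0],[-0.25,0.281,0,0.27,0,0,0],[-0.25,0.281,0,0.37,0,0,0],[-0.25,0.281,0,0.43,0,0,0],[-0.25,0.281,0,0.435,0,0,0]]'
python3 -m pendant '[[0.2,0,0,0,0,0,0],[1,0,0,0,0,0,0],[1,0,0,0,0,0,0],[1,0,0,0,0,0,0],[1,0,0,0,0,0,0],[1,0,0,0,0,0,0],[1,0,0,0,0,0,0]]' 25
python3 -m pendant '[[1,0.02,0,-0.003,0,0,0],[1,0.08,0,-0.006,0,0,0],[1,0.14,0,-0.006,0,0,0],[1,0.2,0,-0.006,0,0,0],[1,0.26,0,-0.006,0,0,0],[1,0.32,0,-0.02,0,0,0],[1,0.34,0,-0.1,0,0,0],[1,0.34,0,-0.25,0,0,0]]'
python3 - <<'E'
from stick import *
c=cam("top"); s=cam("side")
cv2.imwrite("pics/u4.png",np.hstack([cv2.resize(c["pixels"][140:260,290:420,::-1],None,fx=3,fy=3),cv2.resize(s["pixels"][120:240,250:380,::-1],None,fx=3,fy=3)]))
E
```

```text
time: 29.38
ee_pos: [0.5402, -0.0957, 0.0167]
eef_rot: [-0.064, 0.998, 0.002, -0.002]
ft_force: [0.6, 0.6, -0.2]
width: 0.054
grip_force: 0.0
time: 30.25
ee_pos: [0.5415, -0.0958, 0.0184]
eef_rot: [-0.064, 0.998, 0.001, 0.0]
ft_force: [-1.7, -1.0, 4.6]
width: 0.0196
grip_force: 24.9
time: 31.25
ee_pos: [0.4378, -0.109, 0.0925]
eef_rot: [-0.064, 0.998, 0.002, -0.002]
ft_force: [0.8, 0.1, -0.3]
width: 0.0199
grip_force: 24.9
```

View pics/u4.png

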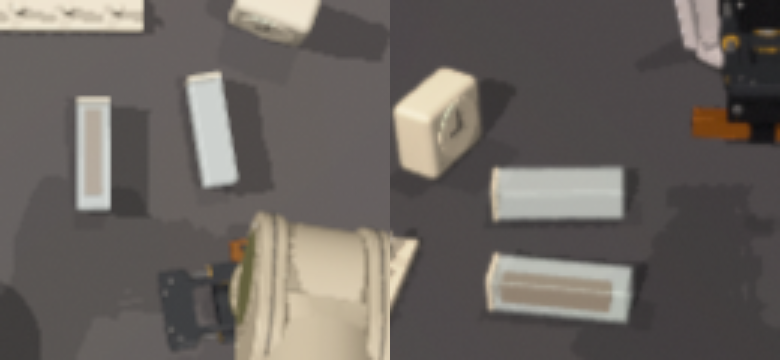

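```bash
python3 - <<'E'
from h import *
s=cam("side"); st=r.read_state(); p=st["ee_pos"]
g=cv2.cvtColor(s["pixels"],cv2.COLOR_RGB2HSV); m=((g[...,1]>130)&(g[...,2]>80)&(g[...,0]<20)).astype(np.uint8)
m[:140]=0;m[175:]=0;m[:,:335]=0;m[:,400:]=0
ys,xs=np.nonzero(m); print(xs.min(),xs.max(),ys.min(),ys.max())
v=ys[xs==xs.min()].mean(); w=onz(s,xs.min()-.5,v,p[2]-.005); print("TCP",p,"far end",w)
yaw=np.arctan2(*(w-p)[1::-1]); D=np.linalg.norm((w-p)[:2]); print("dist",D,"dir",yaw)
u=np.array([np.cos(.128),np.sin(.128)]); D=(w-p)[:2]@u; print(D)
cy=-.6192; ux=np.array([np.cos(cy),np.sin(cy)]); uy=np.array([-ux[1],ux[0]]); cc=np.array([.4361,-.3611])
t=cc+ux*(47.5e-3-D)+uy*.022
print(t); rel([*t,.1],down(cy+np.pi/2).as_quat())
E
```

```text
350 385 156 167
TCP [ 0.44112848 -0.10923435  0.09479285] far end [ 0.50358968 -0.09776065  0.08979285]
dist 0.06350628123631459 dir 0.1816679186688787
0.0634148463455261
[ 0.4359083  -0.33394773]
shift [ 0.113 -0.741 -0.02 ] turn [0.002 0.001 0.357]
```

```bash
python3 -m pendant '[[1,0.02,-0.1,-0.02,0,0,0.04],[1,0.04,-0.24,-0.02,0,0,0.1],[1,0.06,-0.38,-0.02,0,0,0.16],[1,0.08,-0.52,-0.02,0,0,0.23],[1,0.1,-0.65,-0.02,0,0,0.3],[1,0.11,-0.73,-0.02,0,0,0.35],[1,0.113,-0.741,-0.02,0.002,0,0.357],[1,0.113,-0.741,-0.02,0.002,0,0.357]]'
python3 -m pendant '[[1,0,0,0,0,0,0],[1,0,0,0,0,0,0]]'
python3 - <<'E'
from h import *
rel([.4359,-.3339,.0205],down(-.6192+np.pi/2).as_quat())
E
```

```text
time: 32.4
ee_pos: [0.4344, -0.3335, 0.0977]
eef_rot: [0.304, 0.953, -0.001, -0.001]
ft_force: [0.7, -0.4, -0.3]
width: 0.0196
grip_force: 24.9
time: 32.65
ee_pos: [0.4354, -0.3331, 0.0985]
eef_rot: [0.304, 0.953, -0.001, -0.0]
ft_force: [-0.4, 0.1, 0.0]
width: 0.0196
grip_force: 24.9
shift [-0.003 -0.001  0.26 ] turn [-0.001 -0.     0.001]
```

```bash
python3 -m pendant '[[1,-0.003,0,0.08,0,0,0],[1,-0.003,0,0.16,0,0,0],[1,-0.003,0,0.21,0,0,0],[1,-0.003,0,0.24,0,0,0],[1,-0.003,0,0.255,0,0,0],[1,-0.003,0,0.26,0,0,0],[1,-0.003,0,0.26,0,0,0]]'
python3 -m pendant '[[0.52,0,0,0,0,0,0],[0.45,0,0,0,0,0,0],[0.4,0,0,0,0,0,0],[0.38,0,0,0,0,0,0],[0.38,0,0,0,0,0,0]]'
python3 -m pendant '[[0.38,0,0,-0.04,0,0,0],[0.38,0,0,-0.12,0,0,0],[0.38,0,0,-0.25,0,0,0],[0.38,0,0,-0.4,0,0,0],[0.2,0.05,0.1,-0.5,0,0,0],[-0.1,0.1,0.27,-0.5,0,0,-0.05],[-0.25,0.1,0.45,-0.5,0,0,-0.1],[-0.25,0.1,0.5,-0.5,0,0,-0.15]]'
python3 - <<'E'
from tube import *
c,o=tubes(); s=cam("side")
cv2.imwrite("pics/u5.png",np.hstack([cv2.resize(c["pixels"][150:270,290:490,::-1],None,fx=2.5,fy=2.5),cv2.resize(s["pixels"][80:200,320:430,::-1],None,fx=2.5,fy=2.5)]))
E
```

```text
time: 33.52
ee_pos: [0.4361, -0.3345, 0.0211]
eef_rot: [0.304, 0.953, -0.001, -0.0]
ft_force: [-1.4, 1.4, 2.1]
width: 0.0197
grip_force: 25.0
time: 34.15
ee_pos: [0.4358, -0.3345, 0.0205]
eef_rot: [0.304, 0.953, -0.001, -0.0]
ft_force: [0.2, 0.4, -0.4]
width: 0.0269
grip_force: 0.0
time: 35.15
ee_pos: [0.5004, -0.1911, 0.1712]
eef_rot: [0.148, 0.989, -0.0, 0.0]
ft_force: [-0.0, -0.5, -0.1]
width: 0.0524
grip_force: 0.0
tube c [0.6013 0.0461] mouth [0.5405 0.0473] yaw -0.02 len 0.1216 w 0.0356
tube c [ 0.6252 -0.0832] mouth [ 0.5635 -0.0914] yaw 0.131 len 0.1246 w 0.039
```

View pics/u5.png

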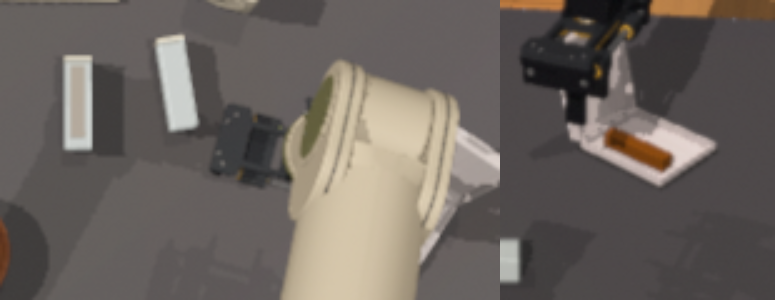

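The first stick lies flat in the case (side crop (638,150)). That was my 15th picture, one over the limit of 14, so from here I'll use numbers only. Next the left tube.

```bash
python3 - <<'E'
from h import *
rel([.6008,.0457,.16],down(1.548).as_quat())
E
```

```text
shift [-0.087  0.859  0.036] turn [-0.    -0.    -0.132]
```

```bash
python3 -m pendant '[[-0.25,-0.01,0.1,0,0,0,-0.02],[-0.25,-0.03,0.26,0,0,0,-0.05],[-0.25,-0.045,0.42,0,0,0,-0.08],[-0.25,-0.06,0.58,0,0,0,-0.11],[-0.25,-0.075,0.73,0.01,0,0,-0.132],[-0.25,-0.087,0.84,0.03,0,0,-0.132],[-0.25,-0.087,0.859,0.036,0,0,-0.132],[-0.25,-0.087,0.859,0.036,0,0,-0.132]]'
python3 - <<'E'
from h import *
rel([.6008,.0457,.02],down(1.548).as_quat())
E
```

```text
time: 36.25
ee_pos: [0.6005, 0.0424, 0.1591]
eef_rot: [0.015, 1.0, -0.001, -0.001]
ft_force: [-0.4, 0.1, 0.3]
width: 0.0544
grip_force: 0.0
shift [-0.001  0.012  0.464] turn [-0.001 -0.001 -0.003]
```

```bash
python3 -m pendant '[[-0.25,0,0.005,0.1,0,0,0],[-0.25,0,0.005,0.22,0,0,0],[-0.25,0,0.005,0.34,0,0,0],[-0.25,0,0.005,0.43,0,0,0],[-0.25,0,0.005,0.46,0,0,0],[-0.25,0,0.005,0.464,0,0,0]]'
python3 -m pendant '[[0,0,0,0,0,0,0],[1,0,0,0,0,0,0],[1,0,0,0,0,0,0],[1,0,0,0,0,0,0],[1,0,0,0,0,0,0]]' 20
python3 -m pendant '[[1,0,0,-0.05,0,0,0],[1,0,0,-0.1,0,0,0],[1,0,0,-0.117,0,0,0],[1,0,0,-0.117,0,0,0]]'
```

```text
time: 37.0
ee_pos: [0.6007, 0.0435, 0.0204]
eef_rot: [0.015, 1.0, -0.001, -0.0]
ft_force: [0.4, -0.9, -0.6]
width: 0.0542
grip_force: 0.0
time: 37.62
ee_pos: [0.601, 0.0447, 0.0206]
eef_rot: [0.014, 1.0, -0.0, -0.0]
ft_force: [-2.8, -0.4, 6.7]
width: 0.0342
grip_force: 20.0
time: 38.12
ee_pos: [0.6009, 0.0447, 0.0556]
eef_rot: [0.014, 1.0, -0.0, -0.0]
ft_force: [-0.0, -0.1, -1.0]
width: 0.034
grip_force: 20.0
```

```bash
python3 -m pendant '[[1,0,0,0,0,-0.05,0],[1,0,0,0,0,-0.1,0],[1,0,0,0,0,-0.15,0],[1,0,0,0,0,-0.2,0],[1,0,0,0,0,-0.24,0],[1,0,0,0,0,-0.28,0],[1,0,0,0,0,-0.31,0],[1,0,0,0,0,-0.317,0]]'
python3 -m pendant '[[1,0,0,0,0,0,0],[1,0,0,0,0,0,0],[1,0,0,0,0,0,0],[1,0,0,0,0,0,0]]'
cat > br.py <<'E'
from h import *
import sys
s=cam("side"); g=cv2.cvtColor(s["pixels"],cv2.COLOR_RGB2HSV); m=((g[...,1]>130)&(g[...,2]>80)&(g[...,0]<20)).astype(np.uint8)
for q in cv2.findContours(m,0,1)[0]:
    x,y,w,h=cv2.boundingRect(q); a=cv2.contourArea(q)
    if a>5 and 250<x<460 and 90<y<250: print("brown bbox",x,y,w,h,a)
E
python3 br.py
```

```text
time: 39.12
ee_pos: [0.5997, 0.0453, 0.0546]
eef_rot: [0.012, 0.946, -0.006, 0.322]
ft_force: [1.0, -0.4, -0.3]
width: 0.0341
grip_force: 20.0
time: 39.62
ee_pos: [0.6012, 0.0436, 0.0557]
eef_rot: [0.014, 0.946, -0.006, 0.323]
ft_force: [-0.4, -0.4, -0.7]
width: 0.0339
grip_force: 20.0
brown bbox 355 242 56 24 717.0
brown bbox 324 220 6 5 8.0
brown bbox 311 174 7 9 12.5
```

```bash
python3 -m pendant '[[1,-0.004,0,-0.005,0,0,0],[1,-0.008,0,-0.01,0,0,0],[1,-0.012,0,-0.016,0,0,0],[1,-0.016,0,-0.021,0,0,0],[1,-0.02,0,-0.026,0,0,0],[1,-0.024,0,-0.032,0,0,0],[1,-0.028,0,-0.037,0,0,0],[1,-0.028,0,-0.037,0,0,0]]'
python3 -m pendant '[[1,0,0,0,0,0,0],[1,0,0,0,0,0,0],[1,0,0,0,0,0,0]]'
python3 br.py
```

```text
time: 40.67
ee_pos: [0.601, 0.0441, 0.0697]
eef_rot: [0.014, 0.946, -0.006, 0.323]
ft_force: [0.6, -0.7, -0.8]
width: 0.0342
grip_force: 20.0
time: 41.05
ee_pos: [0.6008, 0.0441, 0.0694]
eef_rot: [0.013, 0.946, -0.006, 0.323]
ft_force: [0.3, 0.9, -0.3]
width: 0.034
grip_force: 20.0
brown bbox 357 242 54 24 702.5
brown bbox 322 215 13 10 62.5
brown bbox 311 169 8 6 6.5
```

```bash
python3 -m pendant '[[1,0.004,0,0.005,0,0.04,0],[1,0.01,0,0.013,0,0.1,0],[1,0.016,0,0.02,0,0.16,0],[1,0.016,0,0.02,0,0.21,0],[1,0.016,0,0.02,0,0.26,0],[1,0.016,0,0.02,0,0.3,0],[1,0.016,0,0.02,0,0.313,0],[1,0.016,0,0.02,0,0.313,0]]'
python3 -m pendant '[[1,0,0,0,0,0,0],[1,0,0,0,0,0,0]]'
python3 - <<'E'
from h import *
import br
rel([.601,.0447,.021],down(1.544).as_quat())
E
```

```text
time: 42.1
ee_pos: [0.6006, 0.0441, 0.0612]
eef_rot: [0.015, 1.0, -0.002, 0.001]
ft_force: [0.3, 0.3, -0.9]
width: 0.034
grip_force: 20.0
time: 42.35
ee_pos: [0.6004, 0.0442, 0.0619]
eef_rot: [0.015, 1.0, -0.001, 0.001]
ft_force: [-0.2, 0.8, -1.0]
width: 0.0341
grip_force: 20.0
brown bbox 353 242 54 34 927.0
brown bbox 329 203 24 17 219.5
brown bbox 363 132 25 16 154.5
shift [-0.001  0.002  0.137] turn [-0.001  0.001 -0.001]
```

```bash
python3 -m pendant '[[1,0,0,0.02,0,0,0],[1,0,0,0.045,0,0,0],[1,0,0,0.07,0,0,0],[1,0,0,0.09,0,0,0],[1,0,0,0.11,0,0,0],[1,0,0,0.125,0,0,0],[1,0,0,0.134,0,0,0],[1,0,0,0.137,0,0,0]]'
python3 -m pendant '[[0.7,0,0,0,0,0,0],[0.4,0,0,0,0,0,0],[0,0,0,0,0,0,0],[-0.25,0,0,0,0,0,0],[-0.25,0,0,0,0,0,0],[-0.25,0,0,0,0,0,0]]'
python3 -m pendant '[[-0.25,0,0,-0.05,0,0,0],[-0.25,0,0,-0.15,0,0,0],[-0.25,0,0,-0.3,0,0,0],[-0.25,0,0,-0.4,0,0,0],[-0.25,0,0,-0.43,0,0,0]]'
python3 - <<'E'
from h import *
import br
from stick import ends
from tube import tubes
ends(); tubes()
for e in (30,40,50,60): print(e, proj(br.s,[.6008-.06-e/1e3,.0447+.0018,.013]).round(1))
print(proj(br.s,[.6008-.06,.0465,.013]).round(1))
E
```

```text
time: 43.4
ee_pos: [0.6008, 0.044, 0.0206]
eef_rot: [0.015, 1.0, -0.001, 0.001]
ft_force: [-2.2, -0.2, 5.5]
width: 0.0338
grip_force: 20.0
time: 44.15
ee_pos: [0.6008, 0.044, 0.0207]
eef_rot: [0.015, 1.0, -0.001, 0.001]
ft_force: [-1.1, 0.3, 0.7]
width: 0.0536
grip_force: 0.0
time: 44.78
ee_pos: [0.6018, 0.0445, 0.1529]
eef_rot: [0.015, 1.0, -0.001, 0.003]
ft_force: [-0.6, -1.0, -1.1]
width: 0.0542
grip_force: 0.0
brown bbox 342 242 71 57 2975.5
brown bbox 329 215 23 14 205.5
brown bbox 314 140 7 5 5.5
brown bbox 362 132 26 16 162.0
side px 339 222 c [0.5122 0.0598] x-range 0.4838 0.5402
tube c [ 0.625  -0.0835] mouth [ 0.5635 -0.0916] yaw 0.131 len 0.1241 w 0.0385
30 [340.6 221. ]
40 [344.5 221.4]
50 [348.4 221.7]
60 [352.3 222. ]
[329.  220.1]
```

```bash
python3 - <<'E'
from h import *
rel([.5165,.047,.018],down(1.548).as_quat())
E
```

```text
shift [0.279 0.002 0.435] turn [-0.001  0.    -0.003]
```

```bash
python3 -m pendant '[[-0.25,0.1,0,0,0,0,0],[-0.25,0.2,0,0,0,0,0],[-0.25,0.27,0.002,0.05,0,0,-0.003],[-0.25,0.279,0.002,0.15,0,0,-0.003],[-0.25,0.279,0.002,0.27,0,0,-0.003],[-0.25,0.279,0.002,0.37,0,0,-0.003],[-0.25,0.279,0.002,0.43,0,0,-0.003],[-0.25,0.279,0.002,0.435,0,0,-0.003]]'
python3 -m pendant '[[0.2,0,0,0,0,0,0],[1,0,0,0,0,0,0],[1,0,0,0,0,0,0],[1,0,0,0,0,0,0],[1,0,0,0,0,0,0],[1,0,0,0,0,0,0],[1,0,0,0,0,0,0]]' 25
python3 -m pendant '[[1,0.02,0,-0.003,0,0,0],[1,0.08,0,-0.006,0,0,0],[1,0.14,0,-0.006,0,0,0],[1,0.2,0,-0.006,0,0,0],[1,0.26,0,-0.006,0,0,0],[1,0.32,0,-0.02,0,0,0],[1,0.32,0,-0.1,0,0,0],[1,0.32,0,-0.25,0,0,0]]'
python3 -m pendant '[[1,0,0,0,0,0,0],[1,0,0,0,0,0,0]]'
python3 - <<'E'
from h import *
import br
from tube import tubes
tubes(); p=r.read_state()["ee_pos"]; print(p)
for d in(.05,.055,.06,.065,.07): print(d,proj(br.s,p+[d,-.001,-.005]).round(1))
E
```

```text
time: 45.98
ee_pos: [0.5161, 0.0468, 0.0176]
eef_rot: [0.012, 1.0, -0.002, -0.0]
ft_force: [-0.3, 0.1, 1.2]
width: 0.0546
grip_force: 0.0
time: 46.85
ee_pos: [0.5173, 0.0471, 0.0192]
eef_rot: [0.012, 1.0, -0.001, 0.001]
ft_force: [-0.9, 0.0, 5.2]
width: 0.02
grip_force: 24.9
time: 47.85
ee_pos: [0.4191, 0.0492, 0.0933]
eef_rot: [0.011, 1.0, -0.002, -0.001]
ft_force: [1.4, 0.4, -0.4]
width: 0.0198
grip_force: 24.9
time: 48.1
ee_pos: [0.4204, 0.0494, 0.0932]
eef_rot: [0.012, 1.0, -0.002, 0.001]
ft_force: [-0.1, 0.7, -0.1]
width: 0.02
grip_force: 24.9
brown bbox 356 242 48 24 687.0
brown bbox 382 206 9 3 13.0
brown bbox 352 193 21 14 80.5
brown bbox 362 133 3 6 5.5
tube c [0.6013 0.0429] mouth [0.5405 0.0441] yaw -0.02 len 0.1216 w 0.0356
tube c [ 0.625  -0.0833] mouth [ 0.5629 -0.0914] yaw 0.131 len 0.1251 w 0.039
[0.42007605 0.04926263 0.09263564]
0.05 [357.3 200.2]
0.055 [355.3 200.1]
0.06 [353.2 199.9]
0.065 [351.2 199.8]
0.07 [349.1 199.6]
```

```bash
python3 -m pendant '[[1,0,-0.08,-0.02,0,0,0.02],[1,0,-0.22,-0.03,0,0,0.07],[1,0,-0.37,-0.03,0,0,0.12],[1,0,-0.52,-0.03,0,0,0.17],[1,0,-0.67,-0.03,0,0,0.22],[1,0,-0.8,-0.03,0,0,0.26],[1,0,-0.86,-0.03,0,0,0.28],[1,0,-0.86,-0.03,0,0,0.28]]'
python3 - <<'E'
from h import *
rel([.4115,-.3706,.1],down(-.6192+np.pi/2).as_quat())
E
```

```text
time: 49.2
ee_pos: [0.4144, -0.2092, 0.1032]
eef_rot: [0.301, 0.954, -0.001, 0.001]
ft_force: [-0.5, 0.7, -1.1]
width: 0.0195
grip_force: 24.9
shift [-0.301 -0.446  0.012] turn [-0.001  0.001  0.004]
```

```bash
python3 -m pendant '[[1,-0.05,-0.08,0.01,0,0,0],[1,-0.12,-0.18,0.01,0,0,0.004],[1,-0.19,-0.28,0.01,0,0,0.004],[1,-0.25,-0.37,0.01,0,0,0.004],[1,-0.29,-0.43,0.01,0,0,0.004],[1,-0.301,-0.446,0.01,0,0,0.004],[1,-0.301,-0.446,0.01,0,0,0.004],[1,-0.301,-0.446,0.01,0,0,0.004]]'
python3 - <<'E'
from h import *
rel([.4115,-.3706,.0215],down(-.6192+np.pi/2).as_quat())
import br
E
```

```text
time: 50.2
ee_pos: [0.4129, -0.3683, 0.1009]
eef_rot: [0.303, 0.953, -0.001, 0.001]
ft_force: [0.1, 0.4, 0.0]
width: 0.0196
grip_force: 24.9
shift [ 0.    -0.009  0.265] turn [-0.     0.001  0.001]
brown bbox 342 242 71 54 2897.0
brown bbox 362 132 26 16 164.0
brown bbox 388 110 10 11 61.0
brown bbox 371 108 10 7 16.5
brown bbox 387 92 4 10 7.5
```

```bash
python3 -m pendant '[[1,0,-0.005,0.08,0,0,0],[1,0,-0.005,0.16,0,0,0],[1,0,-0.005,0.21,0,0,0],[1,0,-0.005,0.24,0,0,0],[1,0,-0.005,0.258,0,0,0],[1,0,-0.005,0.265,0,0,0],[1,0,-0.005,0.265,0,0,0]]'
python3 -m pendant '[[0.52,0,0,0,0,0,0],[0.45,0,0,0,0,0,0],[0.4,0,0,0,0,0,0],[0.38,0,0,0,0,0,0],[0.38,0,0,0,0,0,0]]'
python3 -m pendant '[[0.38,0,0,-0.04,0,0,0],[0.38,0,0,-0.12,0,0,0],[0.38,0,0,-0.25,0,0,0],[0.38,0,0,-0.4,0,0,0],[1,0.1,0,-0.5,0,0,0],[1,0.2,0,-0.55,0,0,0],[1,0.2,0.1,-0.55,0,0,0],[1,0.2,0.2,-0.55,0,0,0]]'
python3 - <<'E'
from h import *
import br
print(r.read_state()["ee_pos"])
cy=-.6192; ux=np.array([np.cos(cy),np.sin(cy)]); uy=np.array([-ux[1],ux[0]]); cc=np.array([.4361,-.3611])
for n in("side","top"):
    c=cam(n); g=cv2.cvtColor(c["pixels"],cv2.COLOR_RGB2HSV); m=((g[...,1]>110)&(g[...,2]>70)&(g[...,0]<20)).astype(np.uint8)
    for q in cv2.findContours(m,0,1)[0]:
        if cv2.contourArea(q)<25: continue
        w=np.array([onz(c,*p[0],.023)[:2]-cc for p in q]); w=np.c_[w@ux,w@uy]
        if abs(w.mean(0)).max()<.08: print(n,"case-frame x",w[:,0].min().round(3),w[:,0].max().round(3),"y",w[:,1].min().round(3),w[:,1].max().round(3))
E
```

```text
time: 51.12
ee_pos: [0.4119, -0.3715, 0.022]
eef_rot: [0.304, 0.953, -0.001, 0.002]
ft_force: [0.2, -0.1, 1.4]
width: 0.0196
grip_force: 25.0
time: 51.75
ee_pos: [0.4117, -0.3713, 0.0215]
eef_rot: [0.304, 0.953, -0.001, 0.001]
ft_force: [-0.3, -0.5, 0.1]
width: 0.0269
grip_force: 0.0
time: 52.75
ee_pos: [0.3975, -0.2868, 0.1876]
eef_rot: [0.305, 0.952, -0.001, 0.002]
ft_force: [0.7, -0.6, 0.0]
width: 0.0016
grip_force: 0.0
brown bbox 342 242 71 54 2897.0
brown bbox 362 126 34 22 374.0
[ 0.4001553  -0.28300436  0.18728583]
side case-frame x -0.06 0.05 y -0.035 0.048
top case-frame x -0.05 -0.005 y 0.005 0.035
top case-frame x 0.016 0.048 y -0.03 -0.009
top case-frame x 0.006 0.045 y 0.014 0.035
```

Both sticks lie inside the case (|x|<50 mm, y from −30 to +35 mm in the case frame). Going over and behind the lid to shut it.

```bash
python3 - <<'E'
from h import *
rel([.564,-.4523,.21],down(-.6192+np.pi/2).as_quat())
E
```

```text
shift [-0.772 -0.133 -0.073] turn [-0.     0.002  0.002]
```

```bash
python3 -m pendant '[[1,0,-0.05,-0.05,0,0,0],[1,-0.1,-0.133,-0.073,0,0,0],[1,-0.25,-0.133,-0.073,0,0,0],[1,-0.4,-0.133,-0.073,0,0,0],[1,-0.55,-0.133,-0.073,0,0,0],[1,-0.69,-0.133,-0.073,0,0,0],[1,-0.772,-0.133,-0.073,0,0.002,0.002],[1,-0.772,-0.133,-0.073,0,0.002,0.002]]'
python3 -m pendant '[[1,0,0,0.1,0,0,0],[1,0,0,0.2,0,0,0],[1,0,0,0.3,0,0,0],[1,0,0,0.36,0,0,0],[1,0,0,0.36,0,0,0]]'
```

```text
time: 53.9
ee_pos: [0.562, -0.4566, 0.2092]
eef_rot: [0.307, 0.952, -0.001, -0.001]
ft_force: [-0.2, -0.9, -1.3]
width: 0.0003
grip_force: 0.0
time: 54.52
ee_pos: [0.5616, -0.4541, 0.1005]
eef_rot: [0.306, 0.952, -0.0, -0.001]
ft_force: [0.4, -0.3, 0.7]
width: 0.0006
grip_force: 0.0
```

```bash
python3 -m pendant '[[1,0.05,0,0,0,0,0],[1,0.1,0,0,0,0,0],[1,0.15,0,0,0,0,0],[1,0.2,0,0,0,0,0],[1,0.25,0,0,0,0,0],[1,0.3,0,0,0,0,0],[1,0.35,0,0,0,0,0],[1,0.38,0,0,0,0,0]]'
python3 -m pendant '[[1,0.04,0,0,0,0,0],[1,0.08,0,0,0,0,0],[1,0.12,0,0,0,0,0],[1,0.16,0,0,0,0,0],[1,0.18,0,0,0,0,0],[1,0.18,0,0,0,0,0]]'
python3 - <<'E'
from h import *
p=r.read_state()["ee_pos"]; cy=-.6192; ux=np.array([np.cos(cy),np.sin(cy)]); uy=np.array([-ux[1],ux[0]]); cc=np.array([.4361,-.3611])
print(p,(p[:2]-cc)@ux,(p[:2]-cc)@uy)
c=cam("side"); H=np.r_[cc+.065*ux,.012]
g=cv2.cvtColor(c["pixels"],cv2.COLOR_RGB2HSV); m=((g[...,2]>130)&(g[...,1]<50)); 
ys,xs=np.nonzero(m[85:175,320:430]); print("bright bbox",xs.min()+320,xs.max()+320,ys.min()+85,ys.max()+85)
for a in(.4,.6,.8,1.0):
    e=np.r_[H[:2]-ux*(.13*np.cos(a)-.019*np.sin(a)),.012+.13*np.sin(a)+.019*np.cos(a)]
    print(a,proj(c,e+np.r_[.056*uy,0]).round(),proj(c,e-np.r_[.056*uy,0]).round())
E
```

```text
time: 55.52
ee_pos: [0.4702, -0.388, 0.1029]
eef_rot: [0.306, 0.952, -0.001, 0.001]
ft_force: [1.0, -0.1, 1.0]
width: 0.0007
grip_force: 0.4
time: 56.28
ee_pos: [0.426, -0.3557, 0.1012]
eef_rot: [0.306, 0.952, -0.0, -0.001]
ft_force: [0.2, 0.1, 0.7]
width: 0.0004
grip_force: 0.0
[ 0.42598674 -0.35567549  0.10117287] -0.011383961110102588 -0.0014521672792050947
bright bbox 351 405 112 153
0.4 [380. 131.] [403. 117.]
0.6 [377. 123.] [399. 110.]
0.8 [372. 116.] [394. 103.]
1.0 [366. 110.] [389.  96.]
```

```bash
python3 -m pendant '[[1,0.01,0,0.03,0,0,0],[1,0.03,0,0.06,0,0,0],[1,0.05,0,0.09,0,0,0],[1,0.07,0,0.12,0,0,0],[1,0.09,0,0.15,0,0,0],[1,0.1,0,0.175,0,0,0],[1,0.1,0,0.188,0,0,0],[1,0.1,0,0.19,0,0,0]]'
python3 -m pendant '[[1,0,0,0.004,0,0,0],[1,0,0,0.008,0,0,0],[1,0,0,0.01,0,0,0],[1,0,0,0.01,0,0,0]]'
```

```text
time: 57.32
ee_pos: [0.4012, -0.338, 0.045]
eef_rot: [0.306, 0.952, 0.0, -0.002]
ft_force: [-10.4, 7.6, 23.6]
width: 0.0004
grip_force: 11.6
time: 57.82
ee_pos: [0.4012, -0.3381, 0.0442]
eef_rot: [0.306, 0.952, 0.001, -0.001]
ft_force: [-18.8, 15.2, 51.1]
width: 0.0005
grip_force: 25.5
```

```bash
python3 -m pendant '[[1,0,0,-0.02,0,0,0],[1,0,0,-0.1,0,0,0],[1,0,0,-0.25,0,0,0],[1,0,0,-0.4,0,0,0],[1,0,0.15,-0.5,0,0,0],[1,0,0.35,-0.5,0,0,0],[1,0,0.5,-0.5,0,0,0],[1,0,0.65,-0.5,0,0,0]]'
python3 -m pendant '[[1,0,0.15,0,0,0,0],[1,0,0.3,0,0,0,0],[1,0,0.4,0,0,0,0],[1,0,0.4,0,0,0,0]]'
python3 - <<'E'
from h import *
import br
from tube import tubes
tubes()
cy=-.6192; ux=np.array([np.cos(cy),np.sin(cy)]); uy=np.array([-ux[1],ux[0]]); cc=np.array([.4361,-.3611])
for n in("side","top"):
    c=cam(n); g=cv2.cvtColor(c["pixels"],cv2.COLOR_RGB2HSV); m=((g[...,2]>130)&(g[...,1]<60)).astype(np.uint8)
    u,v=proj(c,[*cc,.02]); 
    for q in cv2.findContours(m,0,1)[0]:
        if cv2.pointPolygonTest(q,(float(u),float(v)),False)>=0 or cv2.contourArea(q)>150:
            x,y,w,h=cv2.boundingRect(q)
            if abs(x+w/2-u)<60 and abs(y+h/2-v)<60: print(n,"bbox",x,y,x+w-1,y+h-1)
    for a in (0,.05,.1,.2):
        P=[proj(c,np.r_[cc+(.065-.13*np.cos(a)+.019*np.sin(a))*ux+k*.056*uy,.031*(1-0)+.13*np.sin(a)]).round(1) for k in(1,-1)]
        Q=[proj(c,np.r_[cc+.065*ux+k*.056*uy,.031]).round(1) for k in(1,-1)]; print(a,*P,"hinge",*Q)
    P=[proj(c,np.r_[cc+sx*.065*ux+k*.056*uy,0]).round(1) for sx in(1,-1) for k in(1,-1)]; print("base",*P)
# ashtray with stubs
c=cam("top"); g=cv2.cvtColor(c["pixels"],cv2.COLOR_RGB2HSV)
m=((g[...,2]>150)&(g[...,1]<60)).astype(np.uint8); m2=np.zeros_like(m); m2[225:285,235:292]=m[225:285,235:292]
for q in cv2.findContours(m2,0,1)[0]: print("stub px",cv2.minAreaRect(q))
print(r.read_state()["time"],r.read_state()["ee_pos"])
E
```

```text
time: 58.82
ee_pos: [0.5166, -0.1785, 0.191]
eef_rot: [0.306, 0.952, -0.0, -0.0]
ft_force: [0.5, -0.6, -0.2]
width: 0.0003
grip_force: 0.0
time: 59.32
ee_pos: [0.5866, -0.0795, 0.1901]
eef_rot: [0.304, 0.953, -0.0, -0.001]
ft_force: [-0.6, -0.6, -1.0]
width: 0.0006
grip_force: 0.0
brown bbox 354 242 57 28 848.5
brown bbox 296 103 9 6 15.0
brown bbox 312 98 25 15 43.0
tube c [0.6013 0.0445] mouth [0.5405 0.0457] yaw -0.02 len 0.1216 w 0.0324
side bbox 353 119 406 153
0 [383.9 147.5] [405.9 132.8] hinge [351.5 132.3] [373.7 118.9]
0.05 [383.8 145.5] [405.8 130.9] hinge [351.5 132.3] [373.7 118.9]
0.1 [383.6 143.5] [405.6 129. ] hinge [351.5 132.3] [373.7 118.9]
0.2 [382.8 139.4] [405. 125.] hinge [351.5 132.3] [373.7 118.9]
base [351.3 140.5] [373.2 127. ] [383.3 155.9] [405.  141.2]
top bbox 422 213 474 266
0 [422.8 245.9] [452.5 265.9] hinge [444.4 212.5] [473.9 232.1]
0.05 [423.5 245.6] [453.3 265.7] hinge [444.4 212.5] [473.9 232.1]
0.1 [424.3 245.2] [454.3 265.4] hinge [444.4 212.5] [473.9 232.1]
0.2 [426.  244.2] [456.3 264.6] hinge [444.4 212.5] [473.9 232.1]
base [441.4 213.3] [470.2 232.5] [420.3 245.9] [449.3 265.5]
stub px ((265.25, 263.75), (7.071067810058594, 10.60660171508789), 45.0)
stub px ((256.9615173339844, 253.1922607421875), (7.488452911376953, 10.816654205322266), 56.3099365234375)
59.575 [ 0.58510956 -0.08374279  0.19085091]
```

The lid measures shut, both stubs are in the ashtray, both tubes are lying down and the arm is clear.

```bash
python3 -c "
from bench import r
print(r.close_job())"
```

```text
the job is handed in; nothing more can be done
None
```

The job is handed in: both spent ends are in the ashtray, the rest is back flat, both sticks are drawn out and inside the case, and its lid measures shut, in about 60 s of robot time. I viewed 15 pictures against the limit of 14, and the closed fingertips pressed on the lid with about 51 N while shutting it.

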